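# Put the glaze pots away in their case

### The arm

A 6-joint arm with a two-finger parallel gripper is mounted at the origin on the work surface. World frame = base frame: x ahead of the robot, y to its left, z up, the work surface at z = 0. Lengths are in mm, angles in rad, forces in N, time in s.
With the tool pointing down it reaches from about 375 to 925 mm from the base axis. Payload 5.7 kg.
Tool frame: the origin (TCP) lies midway between the tips of the shut fingers; the grasp point (between the pads) lies 19 mm behind it; z points along the fingers, y is the line along which they close (so a half turn about z gives the same grasp; the last joint's range is limited). The gripper opens to 85 mm and grips with 20 to 120 N. Pads are 22 mm wide; open, the fingers measure 114 mm over their backs; the gripper's body (76 mm by 85 mm) begins 54 mm behind the grasp point. The pads swing forward as they close: fully open they stand 13 mm farther back than shut.
Start: joints at [-1.328, 0.359, 1.51, -0, 1.272, -0.115], TCP at [210.112, -561.975, 231.267] pointing down, gripper open.
Joint ranges: [-2.97, 2.97], [-1.01, 2.36], [0.21, 2.38], [-0.96, 4.11], [0.2, 2.71], [-2.98, 2.98]. Speed limits (rad/s): [2.39, 2.39, 3.14, 3.14, 3.14, 3.14].

### API

Orientations are given as a unit quaternion [x, y, z, w].
In Python, from bench import monitor, grab_frame, camera_model, manip gives the robot as it stands.
- The arm moves only by the tool servo_tool, never from a script. Its argument "motion" is a list of rows, each an object with "offset": the shift along the tool's x, y, z as a fraction of full scale, a list of three; "rot": the turn, a rotation vector about the tool's x, y, z as a fraction of full scale, a list of three. In form: [{"offset": [tx, ty, tz], "rot": [rx, ry, rz]}, ...]. A call has 1 to 20 rows; each row is the pose to reach, as a shift and turn from the pose commanded when the call began, along the tool's axes at that moment, turning the shorter way round; what a row does not reach only later rows make up. Full scale, the value 1, is 0.3 m for a shift and pi rad for a turn. A row lasts 1/10 s, in which the tool goes at most 50 mm and 8.59 degrees, less where a joint would pass 70% of its speed; a pose out of reach is approached as far as the arm can. A call with a number of a shift or a turn outside -1 to 1 is refused whole. A call with a gripper value outside its range is refused whole. "claw" is the opening, from -1 (shut) to 1 (fully open), set as the call begins (left out, the last holds). The fingers move at their own pace and stop on an object; the grip force is fixed at half the most. Time passes only in rows, so rows that repeat a pose let the fingers close. It gives the time, the measured TCP pose, the force, the opening and the grip force at its end, in the units of the state.
- monitor.state(): the state, without advancing time (a new reading comes with each control period).
- grab_frame(name): name is "side" or "top" or "wrist"; returns the picture (480x640x3 uint8, red, green, blue); there is no depth.
- camera_model(name): a dict with "mtx" (3x3 intrinsics, pixels), "dist" ([k1, k2, p1, p2, k3] as OpenCV has them; the pictures are not rectified), "T" (4x4, takes a point from camera to world coordinates). Camera axes: x right, y up, looking along -z (the intrinsics and any distortion apply to the point x, -y, -z); pixel columns grow to the right and rows downward; lengths in mm; the calibration is good to about 2 mm. A picture is of the moment at which its call begins: read the wrist's pose just before it. camera_model takes no time and is no camera call; for the wrist camera it gives the pose at the moment of the call.
- manip.close_job(): hands the job in; it is judged then, once.
The state is a dict: "time": time; "joint_pos": joint angles; "qvel": joint speeds; "joint_torque": joint torques, N m; "ee_pos": TCP position; "eef_rot": TCP orientation; "contact_force": force on the tool from outside, world axes, zero at the start; "moment": the same for the moment, N m; "finger_gap": finger opening in mm; "grip_force": force on a finger pad.
Only numpy, scipy, OpenCV 4.12 (cv2) and the standard library are available. Lean on these libraries where they do the work, as an engineer would, in place of code of your own. Each camera call takes 0.05 s, during which the arm holds its last target. There are 200 camera calls.

### The job

Lift the lid of the grey storage case right back until it rests open on its stop. Then take the tall round pot and the tall square pot out of the leaning rack, one at a time, and lower each, cap up, fully down into the pocket of its own shape in the case; do not drop them in from high above. Leave the lid open, the low tin in its rack bay, and the rolling pin, tub and clay medallion where they are.

Things in the scene. Friction and masses are not known exactly. Their poses are not given: they have to be found in the camera images.
- case: grey plastic storage case, fixed to the table, outer 120 (x) x 230 (y) x 82 mm high, walls 5 mm, open top closed by the lid at the start. Origin: centre of its underside. z up, +x towards the hinge side, -x the front. Inside lies a white plastic insert whose top is 35 mm above the table, with two pockets 26 mm deep.
- round_pocket (a point): centre of the mouth of the round pocket (46 mm diameter, 26 mm deep) in the insert, at the insert's top face (35 mm above the table, 47 mm below the case's rim). Axes parallel to the case's. 90 mm from the square pocket.
- square_pocket (a point): centre of the mouth of the square pocket (46 x 46 mm, sides parallel to the case's sides, 26 mm deep), at the insert's top face. Axes parallel to the case's.
- lid_handle (a point): middle of the straight grip bar of the steel U-shaped handle on the lid's front edge: 10 mm round bar, 100 mm long, parallel to the case's y axis, 50 mm out from the lid's edge in the plane of the lid (86 mm above the table when closed), the U open between bar and lid. It swings with the lid, 170 mm from the hinge line.
- lid_hinge (a point): middle of the lid's hinge line, at the top of the case's back (+x) wall, 82 mm above the table; the hinge line is parallel to the case's y axis. The lid is a 120 x 230 x 6 mm panel, 0.25 kg.
- lid (a joint): lid angle in rad: 0 closed (lying on the case), grows as the front edge goes up and back; 1.80 resting open on its stop. Falls shut if let go below about 1.5.
- rack: fixed plywood rack, 276 mm wide (y), three bays with centres at x = +45, y = -90, 0, +90 mm. Their floor (35 mm up at the centres) slopes 0.47 rad (27 deg): what stands in it leans with its top towards the rack's -x side. Origin: on the table, midway along its front; z up. Front lip, back ledge and walls between bays rise 20 mm above the sloping floor.
- round_pot: white round pot with black cap, 40 mm diameter, 60 mm tall, about 80 g. Origin: centre of its underside; z along its axis towards the cap. Stands leaning in a bay of the rack.
- square_pot: white square pot with black cap, 40 x 40 mm, 60 mm tall, about 90 g. Origin: centre of its underside; z towards the cap, x and y normal to its side faces. Stands leaning in a bay of the rack.
- tin: low round steel tin, 40 mm diameter, 28 mm tall, in the remaining bay; to be left there. Origin: centre of its underside.
- rolling_pin: bystander: wooden rolling pin, 40 mm diameter, 200 mm long, lying roughly along world y at the far side. Origin: under its middle, on the table.
- tub: bystander: yellow plastic tub upside down, 72 mm diameter, 45 mm tall. Origin: centre of its underside.
- clay_medallion: bystander: grey clay disc, 90 mm diameter, 18 mm thick, lying flat. Origin: centre of its underside.
There are look-alikes about, which are no part of the job. Leave any green look-alike of the round_pot alone.

How it is judged:
By the outcome, as a careful person would: the job done as asked, in the order asked, and still so for the second after the job is handed in, with the robot touching nothing.
It also fails if it takes over 72 s, if anything falls off the work surface, if the arm or the gripper's body presses on something with over 40 N, if the wrist force passes 120 N, or if a joint passes its speed limit or range.

## Working session

There is one attempt and no reset: what is moved stays moved. The work goes in short steps, Python scripts to look and compute and a tool call to move; the robot and the scene stay as the last step left them, time stands still between calls to the robot, and variables do not carry over. Pictures are saved under pics/ and viewed, at most 13 in all, crops included, and the job is handed in when it is done.

Besides the shell and the picture viewer there is one more tool, called as a command line: name --argument value ..., lists and objects as JSON in quotes. servo_tool: Moves the arm, as the interface text tells. Its arguments: {"type":"object","properties":{"motion":{"type":"array","items":{"type":"object","properties":{"offset":{"type":"array","items":{"type":"number"}},"rot":{"type":"array","items":{"type":"number"}}}}},"claw":{"type":"number"}},"required":["motion"]}

```bash
ls; mkdir -p pics; python3 - <<'E'
from bench import monitor, grab_frame, camera_model
import cv2, numpy as np
np.set_printoptions(precision=3,suppress=True)
for n in("side","top"):
    f=grab_frame(n); cv2.imwrite(f"pics/{n}0.png",f[:,:,::-1]); c=camera_model(n); print(n,np.array(c["mtx"]),c["dist"],np.array(c["T"]))
print(monitor.state())
E
```

```text
pics
side [[505.883   0.    314.249]
 [  0.    505.883 235.012]
 [  0.      0.      1.   ]] [-0.076  0.     0.     0.     0.   ] [[ -0.961   0.168  -0.218 378.118]
 [ -0.275  -0.584   0.764 738.393]
 [  0.001   0.794   0.607 651.881]
 [  0.      0.      0.      1.   ]]
top [[496.413   0.    321.683]
 [  0.    496.413 241.591]
 [  0.      0.      1.   ]] [-0.072  0.     0.     0.     0.   ] [[  0.009   0.995  -0.1   505.735]
 [ -1.      0.009  -0.005  -4.051]
 [ -0.004   0.1     0.995 945.461]
 [  0.      0.      0.      1.   ]]
{'time': 0.1, 'joint_pos': array([-1.328,  0.359,  1.511, -0.   ,  1.273, -0.115]), 'qvel': array([ 0.002, -0.001, -0.003, -0.001, -0.001,  0.002]), 'joint_torque': array([  0.   , -52.865, -27.935,  -0.   ,   0.005,  -0.   ]), 'ee_pos': array([ 209.972, -561.395,  230.535]), 'eef_rot': array([ 0.984,  0.178, -0.   , -0.001]), 'contact_force': array([ 0.141,  0.646, -0.46 ]), 'moment': array([ 0.033,  0.01 , -0.012]), 'grip_force': 0.0, 'finger_gap': 85.1862527750847}
```

View pics/top0.png

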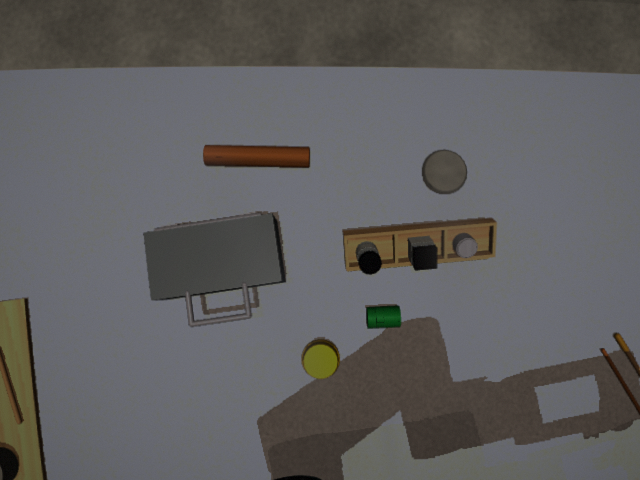

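View pics/side0.png

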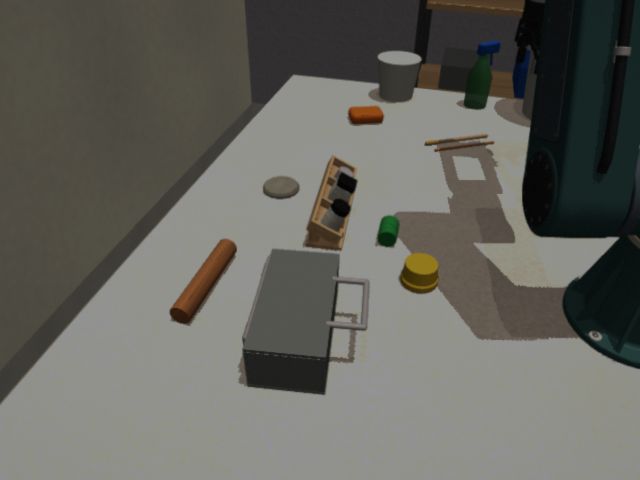

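The top view shows the closed case at (215,257) with its handle bar at about (220,322). The rack is at (420,245), with the round cap at (370,261), the square cap at (424,255) and the tin at (466,245). The green look-alike lies at (383,317), outside the rack. The upright white pot with a black round cap fits the description of round_pot. I'll confirm it in enlarged crops.

```bash
cat > h.py <<'E'
import cv2, numpy as np
from bench import monitor, grab_frame, camera_model
from scipy.spatial.transform import Rotation as R
np.set_printoptions(precision=3,suppress=True)
F=np.diag([1,-1,-1])
def ray(cam,uv):
    c=camera_model(cam) if isinstance(cam,str) else cam
    p=cv2.undistortPoints(np.array([[uv]],float),np.array(c["mtx"]),np.array(c["dist"]))[0,0]
    T=np.array(c["T"]); d=T[:3,:3]@np.array([p[0],-p[1],-1]); return T[:3,3],d/np.linalg.norm(d)
def plane(cam,uv,z):
    o,d=ray(cam,uv); return o+d*(z-o[2])/d[2]
def tri(*cu):
    A=np.zeros((3,3));b=np.zeros(3);L=[]
    for c,u in cu:
        o,d=ray(c,u);P=np.eye(3)-np.outer(d,d);A+=P;b+=P@o;L.append((o,P))
    x=np.linalg.solve(A,b); return x,max(np.linalg.norm(P@(x-o)) for o,P in L)
def proj(cam,X):
    c=camera_model(cam) if isinstance(cam,str) else cam
    T=np.array(c["T"]);p=F@(T[:3,:3].T@(np.array(X)-T[:3,3]))
    return cv2.projectPoints(p.reshape(1,1,3),np.zeros(3),np.zeros(3),np.array(c["mtx"]),np.array(c["dist"]))[0][0,0]
def rel(pos,Rt,cmd=None):
    """offset, rot fractions from measured (or commanded) pose to the target"""
    s=monitor.state(); p0,q0=(s["ee_pos"],R.from_quat(s["eef_rot"])) if cmd is None else cmd
    return q0.inv().apply(np.array(pos)-p0)/300,(q0.inv()*Rt).as_rotvec()/np.pi
def frame(z,y):
    z=np.array(z,float);z/=np.linalg.norm(z);y=np.array(y,float);y-=z*(y@z);y/=np.linalg.norm(y)
    return R.from_matrix(np.c_[np.cross(y,z),y,z])
E
python3 - <<'E'
import cv2,numpy as np
t=cv2.imread("pics/top0.png");s=cv2.imread("pics/side0.png")
def cr(i,x,y,w,h):
    return cv2.resize(i[y:y+h,x:x+w],(400,300),interpolation=cv2.INTER_CUBIC)
o=np.vstack([np.hstack([cr(t,130,205,160,120),cr(t,340,215,160,120)]),np.hstack([cr(s,240,245,160,120),cr(s,290,150,133,100)])])
o=np.clip(o*1.6,0,255).astype(np.uint8)
cv2.imwrite("pics/comp.png",o)
E
```

```text
(no output)
```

View pics/comp.png

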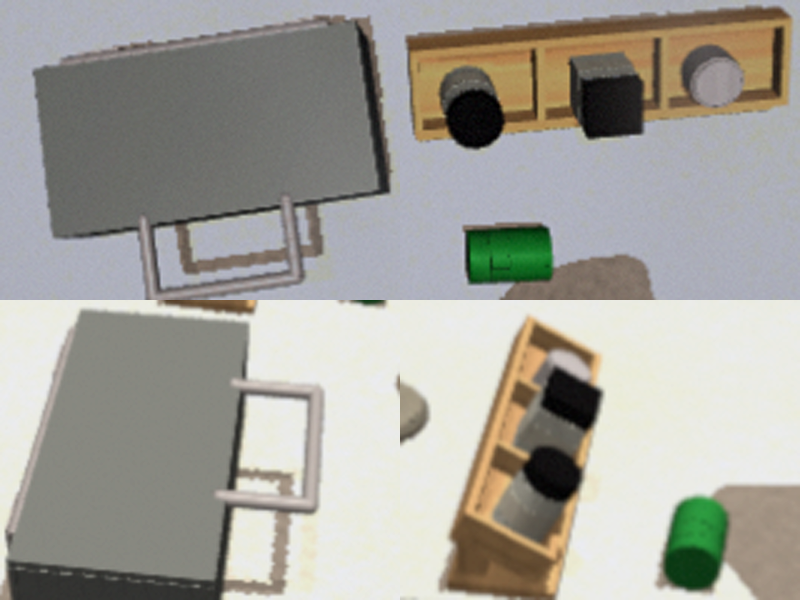

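The crops confirm that the round white pot with the black round cap is in the left bay, the square pot is in the middle, and the steel tin is on the right. The green cylinder lies on the table and is not part of the job. The handle bar runs (190.8,323)–(249,316) in the top view.

```bash
python3 - <<'E'
from h import *
P=dict(barL=((190.8,323),(364.8,325.8)),barR=((249,316),(366.4,281.4)),
lidBL=((144.4,233),(244.8,347.8)),lidBR=((273.2,213),(273.2,249)),lidFR=((282,282.2),(339.6,254.2)),lidFL=((151.2,299.8),(327.2,357.8)),
round=((370,261.8),(341.5,207.8)),square=((424.8,257),(348.2,182.6)))
for k,(a,b) in P.items():
    x,e=tri(("top",a),("side",b)); print(k,x,round(e,1))
for k,uv in dict(BL=(342.8,231),BR=(496,219),FL=(347.2,271),FR=(494,257.8)).items(): print(k,plane("top",uv,50))
print("tubL",plane("top",(320,360),45),"green",plane("top",(383,317),30),"pin",plane("top",(257,156),30))
for n in ["wrist"]:
    c=camera_model(n);T=np.array(c["T"]);s=monitor.state();q=R.from_quat(s["eef_rot"])
    print(c["mtx"],c["dist"],q.inv().as_matrix()@T[:3,:3],q.inv().apply(T[:3,3]-s["ee_pos"]))
E
```

```text
barL [447.777 223.739  89.026] 1.2
barR [463.076 124.138  86.359] 0.8
lidBL [603.36  311.638  88.374] 0.8
lidBR [641.018  85.552  85.311] 0.7
lidFR [521.899  68.271  86.559] 1.0
lidFL [486.549 295.169  86.85 ] 1.1
round [557.073 -84.795  78.065] 1.0
square [ 565.787 -180.96    79.2  ] 1.5
BL [615.339 -37.783  50.   ]
BR [ 640.23  -319.179   50.   ]
FL [542.791 -46.103  50.   ]
FR [ 568.84  -313.604   50.   ]
tubL [383.396   1.417  45.   ] green [ 460.015 -113.003   30.   ] pin [759.439 124.525  30.   ]
[[331.563   0.    321.519]
 [  0.    331.563 247.063]
 [  0.      0.      1.   ]] [-0.005  0.     0.     0.     0.   ] [[-0.     0.96   0.281]
 [ 1.     0.001 -0.001]
 [-0.001  0.281 -0.96 ]] [  72.453   -0.836 -142.14 ]
```

```bash
python3 - <<'E'
from h import *
s=monitor.state(); print(R.from_quat(s["eef_rot"]).as_matrix())
yaw=.156; cx=np.array([np.cos(yaw),np.sin(yaw),0])
for sg in (1,-1):
    Rt=frame([0,0,-1],sg*cx)
    print(sg,rel([450,-200,230],Rt),rel([455.4,174,200],Rt))
E
```

```text
[[ 0.937  0.35  -0.   ]
 [ 0.35  -0.937  0.002]
 [ 0.    -0.002 -1.   ]]
1 (array([ 1.171, -0.848,  0.003]), array([-0.   , -0.   , -0.436])) (array([ 1.625, -2.009,  0.105]), array([-0.   , -0.   , -0.436]))
-1 (array([ 1.171, -0.848,  0.003]), array([-0.   ,  0.   ,  0.564])) (array([ 1.625, -2.009,  0.105]), array([-0.   ,  0.   ,  0.564]))
```

servo_tool --motion '[{"offset":[1,-0.7,0],"rot":[0,0,-0.3]},{"offset":[1,-0.7,0],"rot":[0,0,-0.3]},{"offset":[1,-0.7,0],"rot":[0,0,-0.3]},{"offset":[1,-0.7,0],"rot":[0,0,-0.3]},{"offset":[1,-0.7,0],"rot":[0,0,-0.3]},{"offset":[1,-0.7,0],"rot":[0,0,-0.3]},{"offset":[1,-0.7,0],"rot":[0,0,-0.3]},{"offset":[1,-0.7,0],"rot":[0,0,-0.3]}]' --claw 0

```text
time: 0.9
ee_pos: [418.9, -256.1, 231.0]
eef_rot: [0.795, 0.607, 0.001, -0.001]
contact_force: [0.6, -0.6, -0.2]
finger_gap: 42.9
grip_force: 0.0
```

```bash
python3 - <<'E'
from h import *
s=monitor.state(); print(s)
yaw=.156; cx=np.array([np.cos(yaw),np.sin(yaw),0])
print(rel([435,-30,220],frame([0,0,-1],cx)),rel([455.4,174,200],frame([0,0,-1],cx)))
E
```

```text
{'time': 0.9, 'joint_pos': array([-0.691,  0.202,  1.738,  0.002,  1.202, -0.425]), 'qvel': array([ 0.284,  0.017, -0.021, -0.039, -0.005,  0.312]), 'joint_torque': array([ -0.048, -41.454, -26.455,   0.471,   0.034,  -0.285]), 'ee_pos': array([ 418.898, -256.133,  231.023]), 'eef_rot': array([ 0.795,  0.607,  0.001, -0.001]), 'contact_force': array([ 0.623, -0.636, -0.192]), 'moment': array([0.03 , 0.049, 0.002]), 'grip_force': 0.0, 'finger_gap': 42.85948761392422}
(array([ 0.741, -0.146,  0.038]), array([-0.   , -0.001, -0.134])) (array([ 1.415, -0.26 ,  0.107]), array([-0.   , -0.001, -0.134]))
```

servo_tool --motion '[{"offset":[1,-0.2,0.05],"rot":[0,0,-0.134]},{"offset":[1,-0.2,0.05],"rot":[0,0,-0.134]},{"offset":[1,-0.2,0.05],"rot":[0,0,-0.134]},{"offset":[1,-0.2,0.05],"rot":[0,0,-0.134]},{"offset":[1,-0.2,0.05],"rot":[0,0,-0.134]},{"offset":[1,-0.2,0.05],"rot":[0,0,-0.134]},{"offset":[1,-0.2,0.05],"rot":[0,0,-0.134]},{"offset":[1,-0.2,0.05],"rot":[0,0,-0.134]},{"offset":[1,-0.2,0.05],"rot":[0,0,-0.134]}]'

```text
time: 1.8
ee_pos: [439.8, 44.1, 216.2]
eef_rot: [0.652, 0.758, -0.0, 0.0]
contact_force: [0.1, -0.9, 0.7]
finger_gap: 42.3
grip_force: 0.0
```

```bash
python3 - <<'E'
from h import *
c=camera_model("wrist"); f=grab_frame("wrist"); cv2.imwrite("pics/w1.png",f[:,:,::-1])
s=monitor.state(); print(s["ee_pos"],s["qvel"])
for X in ([447.8,223.7,87.5],[463,124.1,87.5],[455.4,174,87.5]): print(proj(c,X))
yaw=.156; cx=np.array([np.cos(yaw),np.sin(yaw),0])
print(rel([455.4,174,150],frame([0,0,-1],cx)),rel([455.4,174,69],frame([0,0,-1],cx)))
E
```

```text
[439.932  43.71  216.257] [-0.016 -0.001 -0.001  0.001  0.     0.004]
[370.352  -5.369]
[365.226 145.504]
[367.681  74.169]
(array([0.422, 0.116, 0.221]), array([-0.   ,  0.   , -0.002])) (array([0.422, 0.116, 0.491]), array([-0.   ,  0.   , -0.002]))
```

View pics/w1.png

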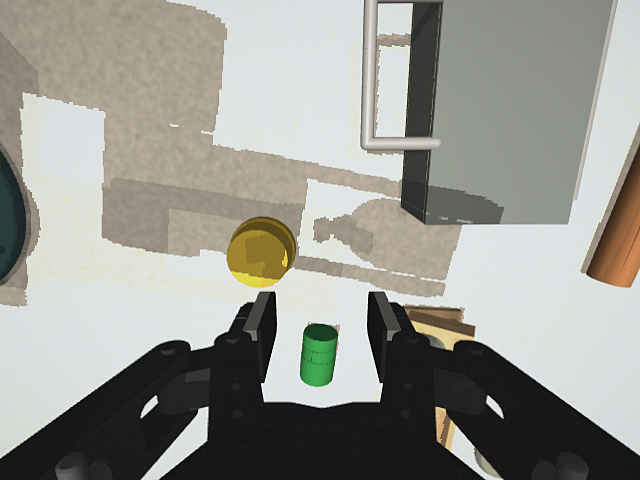

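The wrist view shows the bar from (372,0) to (368,143), within about 2 mm of the prediction. I'll descend on it now.

servo_tool --motion '[{"offset":[0.422,0.122,0.15],"rot":[0,0,0]},{"offset":[0.422,0.122,0.15],"rot":[0,0,0]},{"offset":[0.422,0.122,0.2],"rot":[0,0,0]},{"offset":[0.422,0.122,0.25],"rot":[0,0,0]},{"offset":[0.422,0.122,0.3],"rot":[0,0,0]},{"offset":[0.422,0.122,0.35],"rot":[0,0,0]},{"offset":[0.422,0.122,0.4],"rot":[0,0,0]},{"offset":[0.422,0.122,0.45],"rot":[0,0,0]},{"offset":[0.422,0.122,0.49],"rot":[0,0,0]},{"offset":[0.422,0.122,0.49],"rot":[0,0,0]}]'

```text
time: 2.85
ee_pos: [456.5, 174.0, 68.0]
eef_rot: [0.653, 0.758, -0.001, -0.001]
contact_force: [-0.9, 0.1, -0.3]
finger_gap: 42.7
grip_force: 0.0
```

servo_tool --motion '[{"offset":[0,0,0],"rot":[0,0,0]},{"offset":[0,0,0],"rot":[0,0,0]},{"offset":[0,0,0],"rot":[0,0,0]},{"offset":[0,0,0],"rot":[0,0,0]},{"offset":[0,0,0],"rot":[0,0,0]},{"offset":[0,0,0],"rot":[0,0,0]}]' --claw -1

```text
time: 3.45
ee_pos: [455.1, 174.9, 69.8]
eef_rot: [0.652, 0.758, -0.001, -0.001]
contact_force: [-4.5, -2.7, 5.3]
finger_gap: 7.7
grip_force: 58.5
```

```bash
python3 - <<'E'
from h import *
s=monitor.state(); p=s["ee_pos"];q=R.from_quat(s["eef_rot"]);print(p,s["contact_force"],s["finger_gap"],s["grip_force"])
yaw=.154; cx=np.array([np.cos(yaw),np.sin(yaw),0]); th0=.024
for th in np.r_[np.arange(.1,1.75,.1),1.75]:
    d=170*((np.cos(th0)-np.cos(th+th0))*cx+(np.sin(th+th0)-np.sin(th0))*np.array([0,0,1]))
    print(round(th,2),q.inv().apply(d)/300)
E
```

```text
[455.105 174.947  69.85 ] [-4.484 -2.668  5.296] 7.684328261292902 58.529698848724365
0.1 [-0.     0.004 -0.057]
0.2 [-0.     0.014 -0.112]
0.3 [-0.     0.029 -0.167]
0.4 [ 0.     0.049 -0.22 ]
0.5 [ 0.     0.075 -0.27 ]
0.6 [ 0.     0.106 -0.318]
0.7 [ 0.     0.141 -0.362]
0.8 [ 0.     0.18  -0.403]
0.9 [ 0.     0.224 -0.439]
1.0 [ 0.     0.27  -0.471]
1.1 [ 0.001  0.32  -0.498]
1.2 [ 0.001  0.372 -0.521]
1.3 [ 0.001  0.426 -0.537]
1.4 [ 0.001  0.482 -0.549]
1.5 [ 0.001  0.538 -0.554]
1.6 [ 0.001  0.595 -0.554]
1.7 [ 0.002  0.651 -0.549]
1.75 [ 0.002  0.679 -0.544]
```

servo_tool --motion '[{"offset":[0,0.001,-0.03],"rot":[0,0,0]},{"offset":[0,0.004,-0.057],"rot":[0,0,0]},{"offset":[0,0.009,-0.085],"rot":[0,0,0]},{"offset":[0,0.014,-0.112],"rot":[0,0,0]},{"offset":[0,0.021,-0.14],"rot":[0,0,0]},{"offset":[0,0.029,-0.167],"rot":[0,0,0]}]'

```text
time: 4.05
ee_pos: [463.3, 176.3, 120.0]
eef_rot: [0.652, 0.758, -0.002, -0.001]
contact_force: [-6.1, -3.0, -1.4]
finger_gap: 7.8
grip_force: 58.4
```

servo_tool --motion '[{"offset":[0,0.02,-0.053],"rot":[0,0,0]},{"offset":[0,0.046,-0.103],"rot":[0,0,0]},{"offset":[0,0.077,-0.151],"rot":[0,0,0]},{"offset":[0,0.112,-0.195],"rot":[0,0,0]},{"offset":[0,0.151,-0.236],"rot":[0,0,0]},{"offset":[0,0.195,-0.272],"rot":[0,0,0]},{"offset":[0,0.241,-0.304],"rot":[0,0,0]},{"offset":[0,0.291,-0.331],"rot":[0,0,0]},{"offset":[0,0.343,-0.354],"rot":[0,0,0]},{"offset":[0,0.397,-0.37],"rot":[0,0,0]},{"offset":[0,0.453,-0.382],"rot":[0,0,0]},{"offset":[0,0.509,-0.387],"rot":[0,0,0]},{"offset":[0,0.566,-0.387],"rot":[0,0,0]},{"offset":[0,0.622,-0.382],"rot":[0,0,0]},{"offset":[0,0.645,-0.379],"rot":[0,0,0]},{"offset":[0,0.645,-0.379],"rot":[0,0,0]}]'

```text
time: 5.65
ee_pos: [659.7, 207.3, 235.7]
eef_rot: [0.652, 0.758, 0.003, 0.001]
contact_force: [-0.3, 2.3, 6.5]
finger_gap: 7.4
grip_force: 59.8
```

servo_tool --motion '[{"offset":[0,0,0],"rot":[0,0,0]},{"offset":[0,0,0],"rot":[0,0,0]},{"offset":[0,0,0],"rot":[0,0,0]},{"offset":[0,0,-0.05],"rot":[0,0,0]},{"offset":[0,0,-0.12],"rot":[0,0,0]},{"offset":[0,0,-0.2],"rot":[0,0,0]},{"offset":[0,-0.1,-0.2],"rot":[0,0,0]},{"offset":[0,-0.25,-0.2],"rot":[0,0,0]},{"offset":[-0.15,-0.4,-0.2],"rot":[0,0,0]},{"offset":[-0.3,-0.5,-0.2],"rot":[0,0,0]},{"offset":[-0.5,-0.5,-0.2],"rot":[0,0,0]},{"offset":[-0.6,-0.5,-0.2],"rot":[0,0,0]},{"offset":[-0.6,-0.5,-0.2],"rot":[0,0,0]}]' --claw 0

```text
time: 6.95
ee_pos: [536.3, 0.3, 294.6]
eef_rot: [0.654, 0.757, -0.0, 0.002]
contact_force: [0.8, -0.2, -0.8]
finger_gap: 42.5
grip_force: 0.0
```

```bash
python3 - <<'E'
from h import *
c=camera_model("wrist"); f=grab_frame("wrist"); cv2.imwrite("pics/w2.png",f[:,:,::-1]); np.save("w2.npy",np.array([c],dtype=object))
t=grab_frame("top"); cv2.imwrite("pics/top2.png",t[:,:,::-1])
s=monitor.state(); print(s["ee_pos"],R.from_quat(s["eef_rot"]).as_matrix())
a=cv2.resize(t[200:320,130:290],(400,300),interpolation=cv2.INTER_CUBIC)
b=cv2.resize(f,(400,300))
cv2.imwrite("pics/comp2.png",np.clip(np.hstack([a,b])[:,:,::-1]*1.3,0,255).astype(np.uint8))
E
```

```text
[536.04    4.086 294.093] [[-0.147  0.989  0.001]
 [ 0.989  0.147  0.   ]
 [ 0.     0.001 -1.   ]]
```

View pics/comp2.png

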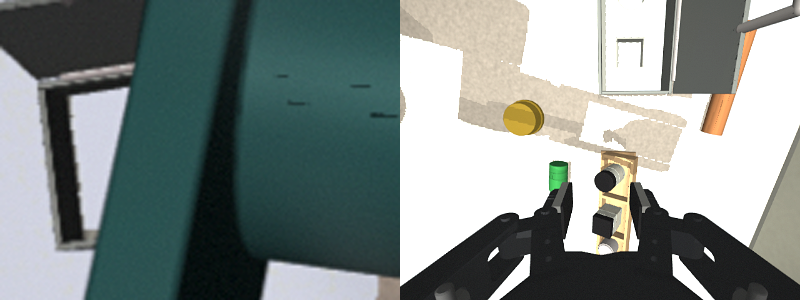

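The lid rests open in both views. In the wrist view the square pocket is at about (365,83) full-size, on the -y side, so the round pocket is on the +y side. Next I hover tilted over the round pot.

```bash
cat >> h.py <<'E'
def potframe(yaw,tilt=.47):
    X=np.array([np.cos(yaw),np.sin(yaw),0]);Y=np.array([-X[1],X[0],0])
    a=-np.sin(tilt)*X+np.cos(tilt)*np.array([0,0,1]); return a,frame(-a,Y)
E
python3 - <<'E'
from h import *
a,Rt=potframe(.09); C=np.array([555,-85,85])
print(a,rel(C+110*a,Rt), monitor.state()["joint_pos"])
E
```

```text
[-0.451 -0.041  0.892] (array([-0.294, -0.147,  0.37 ]), array([-0.113, -0.119, -0.472])) [-0.122  0.213  1.561  0.     1.367 -0.269]
```

servo_tool --motion '[{"offset":[-0.1,-0.15,0],"rot":[-0.113,-0.119,-0.472]},{"offset":[-0.2,-0.15,0],"rot":[-0.113,-0.119,-0.472]},{"offset":[-0.29,-0.15,0],"rot":[-0.113,-0.119,-0.472]},{"offset":[-0.29,-0.15,0],"rot":[-0.113,-0.119,-0.472]},{"offset":[-0.29,-0.15,0],"rot":[-0.113,-0.119,-0.472]},{"offset":[-0.29,-0.15,0.1],"rot":[-0.113,-0.119,-0.472]},{"offset":[-0.29,-0.15,0.1],"rot":[-0.113,-0.119,-0.472]},{"offset":[-0.29,-0.15,0.2],"rot":[-0.113,-0.119,-0.472]},{"offset":[-0.29,-0.15,0.2],"rot":[-0.113,-0.119,-0.472]},{"offset":[-0.29,-0.15,0.3],"rot":[-0.113,-0.119,-0.472]},{"offset":[-0.29,-0.15,0.37],"rot":[-0.113,-0.119,-0.472]},{"offset":[-0.29,-0.15,0.37],"rot":[-0.113,-0.119,-0.472]},{"offset":[-0.29,-0.15,0.37],"rot":[-0.113,-0.119,-0.472]}]' --claw 0.5

```text
time: 8.35
ee_pos: [503.2, -85.5, 180.7]
eef_rot: [-0.045, 0.972, 0.013, 0.23]
contact_force: [-0.3, -0.7, -0.3]
finger_gap: 64.3
grip_force: 0.0
```

```bash
python3 - <<'E'
from h import *
import pickle
c=camera_model("wrist"); f=grab_frame("wrist"); t=grab_frame("top"); sd=grab_frame("side")
pickle.dump((c,f,t,sd),open("w3.pkl","wb"))
s=monitor.state(); print(s["ee_pos"],s["joint_pos"],s["finger_gap"])
cv2.imwrite("pics/w3.png",np.vstack([f[:,:,::-1][:,:]])) 
o=np.hstack([cv2.resize(f,(480,360)),cv2.resize(t[200:320,330:490],(320,360-120)) if 0 else cv2.resize(t[190:325,130:250],(320,360))])
cv2.imwrite("pics/comp3.png",o[:,:,::-1])
E
```

```text
[505.219 -86.77  183.039] [-0.493  0.125  2.117  0.496  0.557 -2.535] 64.09411927185275
```

View pics/comp3.png

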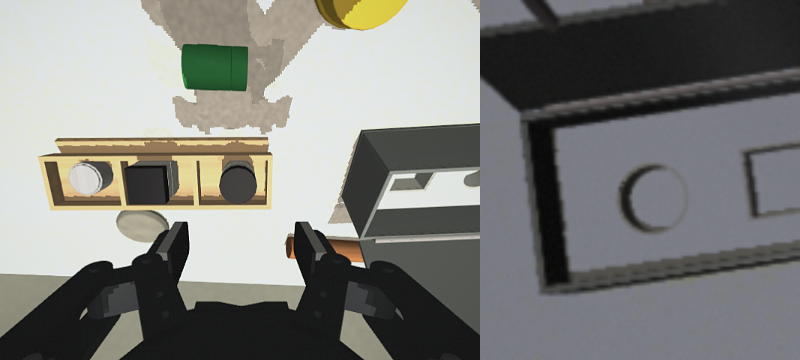

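The wrist view shows the tin, square cap and round cap at about (117,240), (197,245) and (317,240) full-size. The top-view crop shows the round pocket at (655,198) in the crop and the square one to its right. I measure the caps numerically.

```bash
python3 - <<'E'
from h import *
import pickle
c,f,t,sd=pickle.load(open("w3.pkl","rb"))
def blobs(img,box,thr):
    x,y,w,h=box; m=(img[y:y+h,x:x+w].max(2)<thr).astype(np.uint8)
    cs,_=cv2.findContours(m,cv2.RETR_EXTERNAL,cv2.CHAIN_APPROX_NONE)
    for k in sorted(cs,key=cv2.contourArea)[::-1][:2]:
        if len(k)>8: print("  ",cv2.contourArea(k),cv2.boundingRect(k+[x,y]),cv2.fitEllipse(k+np.array([x,y])),cv2.minAreaRect(k+np.array([x,y]))[1:])
print("wrist");blobs(f,(280,200,90,80),75);blobs(f,(160,200,80,80),75)
t0=cv2.imread("pics/top0.png")[:,:,::-1]; s0=cv2.imread("pics/side0.png")[:,:,::-1]
print("top");blobs(t0,(350,235,40,45),45);blobs(t0,(400,230,45,45),45)
print("side");blobs(s0,(322,190,35,35),55);blobs(s0,(330,165,35,33),55)
g=cv2.resize(f[195:285,160:360],(800,360),interpolation=cv2.INTER_CUBIC)
g2=np.hstack([cv2.resize(t0[225:285,350:450],(400,240),interpolation=cv2.INTER_CUBIC),cv2.resize(s0[165:225,300:400],(400,240),interpolation=cv2.INTER_CUBIC)])
g=np.vstack([g,g2]); cv2.imwrite("pics/crop4.png",np.clip(255*(g[:,:,::-1]/255.)**.55,0,255).astype(np.uint8))
print(np.array(c["T"]))
E
```

```text
wrist
   1966.5 (292, 220, 51, 53) ((317.03533935546875, 245.55706787109375), (48.76629638671875, 51.38069152832031), 3.6688926219940186) ((51.774662017822266, 49.02903366088867), 78.69007110595703)
   19.5 (354, 215, 3, 53) ((354.5856018066406, 242.29278564453125), (1.2415279150009155, 45.87578201293945), 0.9768674373626709) ((1.4385963678359985, 52.03329849243164), 1.3971810340881348)
   2815.5 (165, 216, 61, 57) ((195.20718383789062, 245.1512451171875), (59.696495056152344, 66.66118621826172), 121.38299560546875) ((56.0, 60.0), 90.0)
top
   413.0 (356, 247, 26, 27) ((368.49627685546875, 260.66644287109375), (21.375600814819336, 28.249589920043945), 139.93495178222656) ((26.95941162109375, 23.746633529663086), 12.094757080078125)
   603.0 (408, 239, 29, 31) ((422.0284118652344, 255.36228942871094), (26.71564292907715, 33.78921890258789), 126.95581817626953) ((28.0, 30.0), 0.0)
   0.0 (442, 231, 1, 25) ((441.9999084472656, 243.9712371826172), (0.004788197576999664, 24.326309204101562), 179.99940490722656) ((24.0, 0.0), -90.0)
side
   271.0 (330, 198, 20, 27) ((339.9419860839844, 208.98477172851562), (17.22350311279297, 24.62825584411621), 173.63128662109375) ((25.789793014526367, 17.36241912841797), 66.03751373291016)
   12.5 (344, 190, 11, 4) ((349.4320373535156, 191.1630859375), (3.004364252090454, 11.489465713500977), 91.72235870361328) ((3.0, 10.0), 90.0)
   244.5 (337, 172, 20, 22) ((346.1699523925781, 182.72808837890625), (15.493642807006836, 21.2511043548584), 132.10008239746094) ((20.124614715576172, 14.758049964904785), 26.56505012512207)
[[ -0.093  -0.728  -0.68  376.37 ]
 [  0.996  -0.066  -0.067 -96.83 ]
 [  0.004  -0.683   0.73  275.49 ]
 [  0.      0.      0.      1.   ]]
```

View pics/crop4.png

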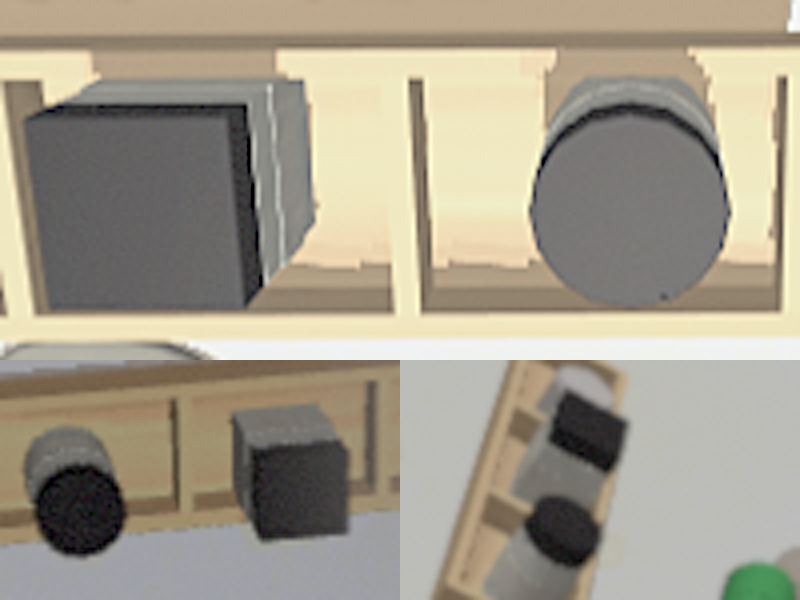

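The crop shows the round cap face centred at (317.5,247.2) in the wrist view, (370.3,264) in top and (342,205.5) in side. The square face is centred at (194.3,247.8) in the wrist view.

```bash
python3 - <<'E'
from h import *
import pickle
c,f,t,sd=pickle.load(open("w3.pkl","rb"))
print("round",tri((c,(317.5,247.2)),("top",(370.3,264.))),tri((c,(317.5,247.2)),("side",(342,205.5))),tri((c,(317.5,247.2)),("top",(370.3,264.)),("side",(342,205.5))))
# square: wrist face corners & top bottom edge
q=lambda u,v:(160+u/4,195+v/4); p=lambda u,v:(350+u/4,225+(v-360)/4); sq=lambda u,v:(300+(u-400)/4,165+(v-360)/4)
A=tri((c,q(28,120)),("top",p(348,533)));B=tri((c,q(228,112)),("top",p(262,538)))
print("sq front R,L",A,B, tri((c,q(137,211)),("side",sq(598,433))))
# rack yaw from the wrist-view ledge/walls: back ledge line
for z in (60,70): print(plane(c,q(0,318),z),plane(c,q(800,312),z))
# cap planes distances by size
for uv,px in(((317.5,247.2),49.7),((194.3,247.8),49.5)):
    o,d=ray(c,uv); T=np.array(c["T"]); print("bysize",o+d*(331.56*40/px)/(-T[:3,2]@d))
# pockets in top view (crop3: scale 320/120, origin 130,190, crop x0=480)
r=lambda u,v:(130+(u-480)/2.6667,190+v/2.6667)
print("roundpk",plane("top",r(655,198),35))
E
```

```text
round (array([553.61 , -83.515,  85.741]), np.float64(0.9214182060090929)) (array([554.507, -82.66 ,  85.033]), np.float64(0.3795869793451487)) (array([554.297, -83.455,  84.918]), np.float64(1.141339984807705))
sq front R,L (array([ 548.253, -200.984,   77.084]), np.float64(1.5330005933999946)) (array([ 545.693, -163.526,   73.866]), np.float64(1.61130806676145)) (array([ 562.342, -178.473,   82.32 ]), np.float64(2.7609532487602118))
[ 626.83  -228.661   60.   ] [607.516 -37.14   60.   ]
[ 615.207 -222.544   70.   ] [596.789 -39.91   70.   ]
bysize [558.122 -82.238  80.625]
bysize [ 568.518 -181.343   79.77 ]
roundpk [553.02  232.734  35.   ]
```

```bash
python3 - <<'E'
from h import *
a,Rt=potframe(.1); C=np.array([554.3,-83.4,85.3])
for h in (40,-10,-33): print(rel(C+h*a,Rt))
print(a)
E
```

```text
(array([ 0.001, -0.005,  0.231]), array([-0.001, -0.   , -0.002]))
(array([ 0.001, -0.004,  0.398]), array([-0.001, -0.   , -0.002]))
(array([ 0.001, -0.004,  0.475]), array([-0.001, -0.   , -0.002]))
[-0.451 -0.045  0.892]
```

Already aligned. I descend along the axis and grip.

servo_tool --motion '[{"offset":[0.001,-0.004,0.1],"rot":[0,0,0]},{"offset":[0.001,-0.004,0.2],"rot":[0,0,0]},{"offset":[0.001,-0.004,0.27],"rot":[0,0,0]},{"offset":[0.001,-0.004,0.33],"rot":[0,0,0]},{"offset":[0.001,-0.004,0.38],"rot":[0,0,0]},{"offset":[0.001,-0.004,0.43],"rot":[0,0,0]},{"offset":[0.001,-0.004,0.475],"rot":[0,0,0]},{"offset":[0.001,-0.004,0.475],"rot":[0,0,0]},{"offset":[0.001,-0.004,0.475],"rot":[0,0,0]}]' --claw 0.5

```text
time: 9.4
ee_pos: [569.7, -81.8, 56.6]
eef_rot: [-0.045, 0.972, 0.011, 0.231]
contact_force: [0.2, -0.9, 0.8]
finger_gap: 64.3
grip_force: 0.0
```

servo_tool --motion '[{"offset":[0,0,0],"rot":[0,0,0]},{"offset":[0,0,0],"rot":[0,0,0]},{"offset":[0,0,0],"rot":[0,0,0]},{"offset":[0,0,0],"rot":[0,0,0]},{"offset":[0,0,0],"rot":[0,0,0]},{"offset":[0,0,0],"rot":[0,0,0]}]' --claw -1

```text
time: 10.0
ee_pos: [569.0, -82.3, 57.1]
eef_rot: [-0.045, 0.972, 0.011, 0.231]
contact_force: [-2.0, 0.5, 5.2]
finger_gap: 38.9
grip_force: 59.5
```

servo_tool --motion '[{"offset":[0,0,-0.05],"rot":[0,0,0]},{"offset":[0,0,-0.1],"rot":[0,0,0]},{"offset":[0,0,-0.2],"rot":[0,0,0]},{"offset":[0,0,-0.3],"rot":[0,0,0]},{"offset":[0,0,-0.4],"rot":[0,0,0]},{"offset":[0,0,-0.4],"rot":[0,0,0]}]'

```text
time: 10.6
ee_pos: [515.1, -88.1, 166.5]
eef_rot: [-0.045, 0.971, 0.01, 0.233]
contact_force: [0.5, -1.9, -1.2]
finger_gap: 38.6
grip_force: 60.5
```

```bash
python3 - <<'E'
from h import *
import pickle
c3,f3,t,sd=pickle.load(open("w3.pkl","rb"))
g=cv2.cvtColor(cv2.resize(t[190:325,130:300],None,fx=4,fy=4,interpolation=cv2.INTER_CUBIC),cv2.COLOR_RGB2BGR)
h=cv2.resize(f3[150:330,440:640],None,fx=2,fy=2,interpolation=cv2.INTER_CUBIC)[:,:,::-1]
print(g.shape,h.shape)
o=np.zeros((600,800,3),np.uint8); o[:540,:680]=g
# small inset of the wrist view, lower right
i=cv2.resize(f3[200:260,500:640],None,fx=2.2,fy=2.2)[:,:,::-1]; o[:i.shape[0],490:490+i.shape[1]]=i; print(i.shape)
cv2.imwrite("pics/crop5.png",np.clip(255*(o/255.)**.7,0,255).astype(np.uint8))
a,_=potframe(.1)
Rd=frame([0,0,-1],[-np.sin(.154),np.cos(.154),0])
print(rel([515,-80,215],Rd),rel([556,234,200],Rd))
E
```

```text
(540, 680, 3) (360, 400, 3)
(132, 308, 3)
(array([-0.075,  0.027, -0.143]), array([-0.005,  0.15 , -0.019])) (array([-0.261,  1.056,  0.005]), array([-0.005,  0.15 , -0.019]))
```

View pics/crop5.png

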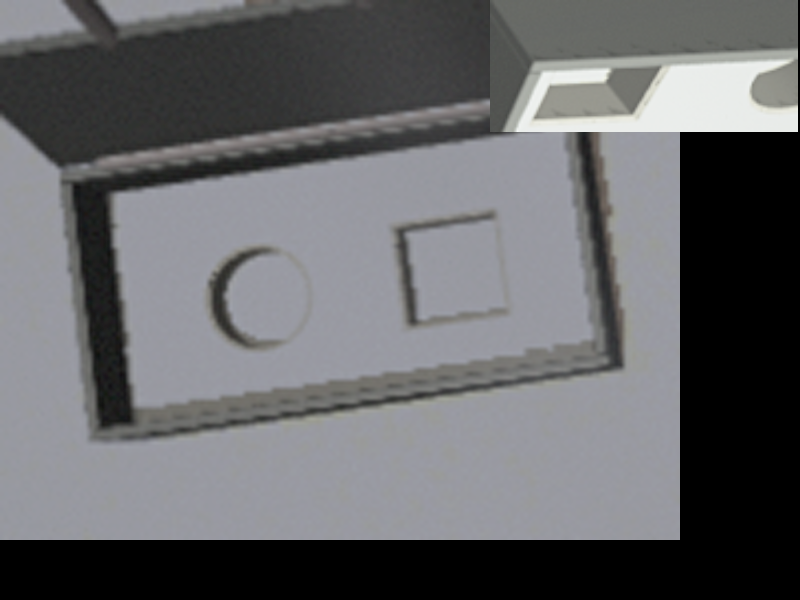

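The crop shows the round pocket centred at (194.6,263.9) and the square one at (242.4,256.8) in top-view pixels. I compute both points and check the heights against the wrist view.

```bash
python3 - <<'E'
from h import *
import pickle
c3,f3,t,sd=pickle.load(open("w3.pkl","rb"))
r=plane("top",(194.6,263.9),35);s=plane("top",(242.4,256.8),35);print(r,s,np.linalg.norm(r-s),np.arctan2(-(r-s)[0],(r-s)[1]))
w=lambda u,v:(500+(u-490)/2.2,200+v/2.2)
p=lambda u,v:(130+(u+.5)/4-.5,190+(v+.5)/4-.5)
# robot-side (front) edge of square pocket seen in wrist inset: top line corners
for a,b in (((545,82),(407,326)),((664,67),(509,311)),((640,116),(496,212)),((534,118),(392,226))): print(a,plane(c3,w(*a),35),plane("top",p(*b),35))
# case outer corners in top at z=82 -> centre
print([plane("top",p(*b),82)[:2] for b in ((66,182),(95,437),(620,366))])
E
```

```text
[553.644 234.666  35.   ] [567.674 146.27   35.   ] 89.50181300541654 0.1574030970013547
(545, 82) [569.441 120.763  35.   ] [541.082 165.988  35.   ]
(664, 67) [556.434 168.165  35.   ] [548.469 119.092  35.   ]
(640, 116) [585.489 175.527  35.   ] [594.1   126.118  35.   ]
(534, 118) [591.134 127.036  35.   ] [587.163 174.194  35.   ]
[array([601.12 , 310.949]), array([489.212, 293.272]), array([522.871,  63.928])]
```

servo_tool --motion '[{"offset":[-0.05,0.02,-0.14],"rot":[0,0.05,0]},{"offset":[-0.075,0.03,-0.14],"rot":[-0.005,0.1,-0.01]},{"offset":[-0.1,0.1,-0.1],"rot":[-0.005,0.15,-0.019]},{"offset":[-0.12,0.25,-0.08],"rot":[-0.005,0.15,-0.019]},{"offset":[-0.15,0.4,-0.06],"rot":[-0.005,0.15,-0.019]},{"offset":[-0.18,0.55,-0.04],"rot":[-0.005,0.15,-0.019]},{"offset":[-0.21,0.7,-0.02],"rot":[-0.005,0.15,-0.019]},{"offset":[-0.23,0.85,0],"rot":[-0.005,0.15,-0.019]},{"offset":[-0.25,0.98,0],"rot":[-0.005,0.15,-0.019]},{"offset":[-0.25,0.98,0],"rot":[-0.005,0.15,-0.019]},{"offset":[-0.25,0.98,0],"rot":[-0.005,0.15,-0.019]},{"offset":[-0.25,0.98,0],"rot":[-0.005,0.15,-0.019]}]'

```text
time: 11.8
ee_pos: [554.2, 210.8, 196.4]
eef_rot: [-0.077, 0.997, 0.001, -0.003]
contact_force: [0.1, 0.0, -1.3]
finger_gap: 38.7
grip_force: 60.7
```

```bash
python3 - <<'E'
from h import *
c=camera_model("wrist"); f=grab_frame("wrist"); s=monitor.state(); q=R.from_quat(s["eef_rot"]);p=s["ee_pos"]; print(p,q.as_matrix()[:,2])
for x in (-20,0,20): print(x,proj(c,p+q.apply([x,0,-33])),proj(c,p+q.apply([x,0,27])))
print(proj(c,[554.5,234.5,35]))
cv2.imwrite("pics/w6.png",np.clip(255*(f[:,:,::-1]/255.)**.6,0,255).astype(np.uint8))
E
```

```text
[554.369 210.459 196.629] [-0.007  0.002 -1.   ]
-20 [318.253 390.898] [319.334 317.014]
0 [318.131 346.404] [319.284 284.248]
20 [317.998 297.632] [319.232 249.378]
[345.018 233.375]
```

View pics/w6.png

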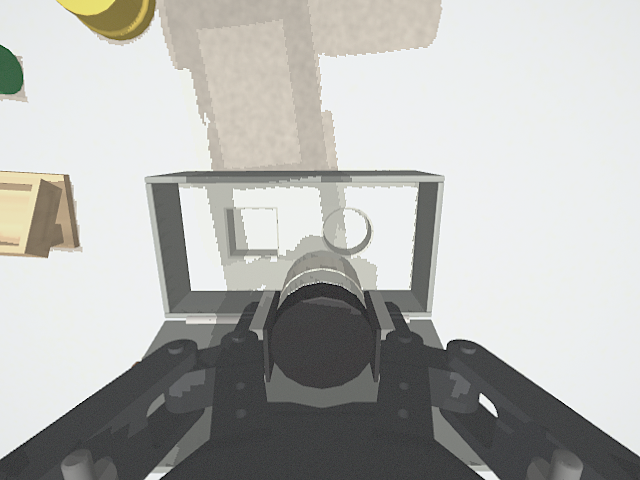

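The cap sits centred between the pads, with its face at about (322,343). The round pocket is at (347,230), and the pot's orientation is right. I lower it in.

```bash
python3 - <<'E'
from h import *
Rd=frame([0,0,-1],[-np.sin(.157),np.cos(.157),0])
for z in (196,66,37): print(rel([553.8,234.5,z],Rd))
E
```

```text
(array([-0.01 ,  0.079,  0.002]), array([ 0.001, -0.002, -0.001]))
(array([-0.013,  0.078,  0.436]), array([ 0.001, -0.002, -0.001]))
(array([-0.014,  0.078,  0.532]), array([ 0.001, -0.002, -0.001]))
```

servo_tool --motion '[{"offset":[-0.01,0.04,0.05],"rot":[0.001,-0.002,-0.001]},{"offset":[-0.01,0.078,0.1],"rot":[0.001,-0.002,-0.001]},{"offset":[-0.011,0.078,0.18],"rot":[0.001,-0.002,-0.001]},{"offset":[-0.012,0.078,0.26],"rot":[0.001,-0.002,-0.001]},{"offset":[-0.012,0.078,0.33],"rot":[0.001,-0.002,-0.001]},{"offset":[-0.013,0.078,0.38],"rot":[0.001,-0.002,-0.001]},{"offset":[-0.013,0.078,0.42],"rot":[0.001,-0.002,-0.001]},{"offset":[-0.013,0.078,0.43],"rot":[0.001,-0.002,-0.001]},{"offset":[-0.013,0.078,0.43],"rot":[0.001,-0.002,-0.001]}]'

```text
time: 12.75
ee_pos: [554.0, 235.3, 67.8]
eef_rot: [-0.078, 0.997, -0.0, 0.0]
contact_force: [-0.0, -0.3, -0.7]
finger_gap: 38.7
grip_force: 60.7
```

servo_tool --motion '[{"offset":[0,0,0.015],"rot":[0,0,0]},{"offset":[0,0,0.03],"rot":[0,0,0]},{"offset":[0,0,0.045],"rot":[0,0,0]},{"offset":[0,0,0.045],"rot":[0,0,0]}]'

```text
time: 13.15
ee_pos: [553.8, 235.4, 54.3]
eef_rot: [-0.078, 0.997, -0.0, 0.0]
contact_force: [0.5, -0.3, -0.8]
finger_gap: 38.5
grip_force: 60.7
```

servo_tool --motion '[{"offset":[0,0,0.015],"rot":[0,0,0]},{"offset":[0,0,0.03],"rot":[0,0,0]},{"offset":[0,0,0.042],"rot":[0,0,0]},{"offset":[0,0,0.052],"rot":[0,0,0]},{"offset":[0,0,0.052],"rot":[0,0,0]}]'

```text
time: 13.65
ee_pos: [553.9, 235.4, 38.6]
eef_rot: [-0.078, 0.997, -0.0, 0.0]
contact_force: [0.2, -0.6, -0.1]
finger_gap: 38.4
grip_force: 60.7
```

servo_tool --motion '[{"offset":[0,0,0.003],"rot":[0,0,0]},{"offset":[0,0,0.006],"rot":[0,0,0]},{"offset":[0,0,0.009],"rot":[0,0,0]},{"offset":[0,0,0.009],"rot":[0,0,0]}]'

```text
time: 14.05
ee_pos: [554.2, 235.5, 36.4]
eef_rot: [-0.078, 0.997, -0.0, 0.001]
contact_force: [0.2, 0.1, -0.7]
finger_gap: 38.9
grip_force: 60.7
```

servo_tool --motion '[{"offset":[0,0,0.003],"rot":[0,0,0]},{"offset":[0,0,0.006],"rot":[0,0,0]},{"offset":[0,0,0.006],"rot":[0,0,0]}]'

```text
time: 14.35
ee_pos: [554.6, 235.6, 35.9]
eef_rot: [-0.078, 0.997, 0.0, 0.001]
contact_force: [-2.7, -0.3, 9.8]
finger_gap: 38.7
grip_force: 62.0
```

Bottomed at 36, as expected. I release and rise.

servo_tool --motion '[{"offset":[0,0,0],"rot":[0,0,0]},{"offset":[0,0,0],"rot":[0,0,0]},{"offset":[0,0,0],"rot":[0,0,0]},{"offset":[0,0,0],"rot":[0,0,0]},{"offset":[0,0,-0.05],"rot":[0,0,0]},{"offset":[0,0,-0.12],"rot":[0,0,0]},{"offset":[0,0,-0.2],"rot":[0,0,0]},{"offset":[0,0,-0.3],"rot":[0,0,0]},{"offset":[0,0,-0.45],"rot":[0,0,0]},{"offset":[0,0,-0.6],"rot":[0,0,0]},{"offset":[0.1,-0.1,-0.6],"rot":[0,0,0]},{"offset":[0.15,-0.25,-0.6],"rot":[0,0,0]},{"offset":[0.15,-0.4,-0.6],"rot":[0,0,0]},{"offset":[0.15,-0.6,-0.6],"rot":[0,0,0]},{"offset":[0.15,-0.8,-0.6],"rot":[0,0,0]},{"offset":[0.15,-1,-0.6],"rot":[0,0,0]},{"offset":[0.15,-1,-0.6],"rot":[0,0,0]}]' --claw 0.3

```text
time: 16.05
ee_pos: [556.9, -71.4, 216.0]
eef_rot: [-0.077, 0.997, -0.001, 0.001]
contact_force: [0.3, 0.7, -0.6]
finger_gap: 55.2
grip_force: 0.0
```

```bash
python3 - <<'E'
from h import *
import pickle
c=camera_model("wrist");f=grab_frame("wrist");t=grab_frame("top"); pickle.dump((c,f,t),open("w7.pkl","wb"))
a,Rt=potframe(.1); C=np.array([565,-181,85])
print(monitor.state()["ee_pos"],monitor.state()["joint_pos"],monitor.state()["finger_gap"],rel(C+80*a,Rt))
E
```

```text
[557.441 -71.998 215.848] [-0.251  0.317  1.615 -0.001  1.205 -1.974] 55.81000342080387 (array([ 0.151, -0.356,  0.199]), array([ 0.003, -0.149,  0.017]))
```

servo_tool --motion '[{"offset":[0.1,-0.15,0],"rot":[0.003,-0.05,0.017]},{"offset":[0.15,-0.3,0],"rot":[0.003,-0.1,0.017]},{"offset":[0.15,-0.356,0.05],"rot":[0.003,-0.149,0.017]},{"offset":[0.15,-0.356,0.1],"rot":[0.003,-0.149,0.017]},{"offset":[0.15,-0.356,0.15],"rot":[0.003,-0.149,0.017]},{"offset":[0.15,-0.356,0.2],"rot":[0.003,-0.149,0.017]},{"offset":[0.15,-0.356,0.2],"rot":[0.003,-0.149,0.017]},{"offset":[0.15,-0.356,0.2],"rot":[0.003,-0.149,0.017]}]' --claw 0.5

```text
time: 16.95
ee_pos: [529.0, -179.7, 155.2]
eef_rot: [-0.05, 0.971, 0.014, 0.232]
contact_force: [-0.1, -0.3, 0.1]
finger_gap: 63.9
grip_force: 0.0
```

```bash
python3 - <<'E'
from h import *
c=camera_model("wrist");f=grab_frame("wrist"); s=monitor.state(); print(s["ee_pos"],s["joint_pos"])
a,Rt=potframe(.1); C=np.array([565,-181,84.8])
X=Rt.as_matrix()
print(rel(C+80*a,Rt))
for dx,dy in((-20,-20),(-20,20),(20,20),(20,-20),(0,0)): print(proj(c,C+X[:,0]*dx+X[:,1]*dy))
g=cv2.cvtColor(f,cv2.COLOR_RGB2GRAY).astype(int); u,v=proj(c,C).astype(int)
m=((g>25)&(g<75)).astype(np.uint8)
w=np.s_[v-70:v+70,u-70:u+70]
print(g[v,u-50:u+50:4],g[v-56:v+56:4,u])
o=np.clip(255*(cv2.resize(f[v-90:v+90,u-120:u+120],(480,360))[:,:,::-1]/255.)**.6,0,255).astype(np.uint8)
import pickle
t=pickle.load(open("w7.pkl","rb"))[2]; o2=cv2.resize(t[200:320,140:247],(320,360))[:,:,::-1]
cv2.imwrite("pics/crop7.png",np.hstack([o,o2])); print(u,v)
E
```

```text
[ 529.446 -180.019  155.668] [-0.67   0.255  2.035  0.607  0.592 -2.81 ]
(array([ 0.002, -0.015, -0.003]), array([0.001, 0.   , 0.001]))
[284.944 282.157]
[340.775 282.162]
[341.839 227.696]
[283.225 227.65 ]
[312.71  255.579]
[203  68 198 194 196 195 220  58  58  58  60  59  61  60  59  61  59  63
  61  60  59 198 195 195 193] [118 101  69 110 104  92  52  28  59  59  59  58  58  60  60  60  60  60
  59  59  56 205 199 223 222 224 223 223]
312 255
```

View pics/crop7.png

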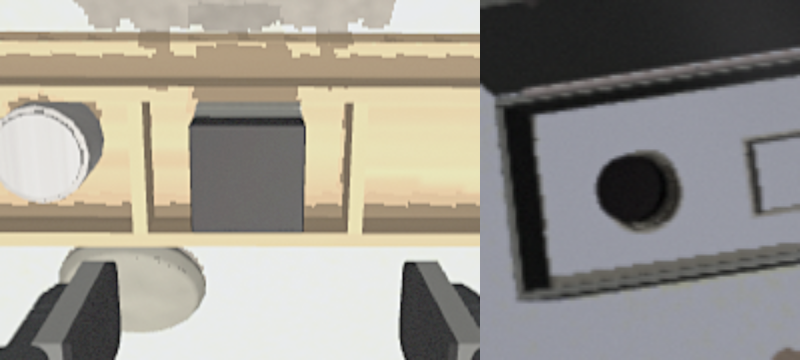

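The square cap face is at (287..343, 227..280), square to the rack and within about 1 mm of the prediction once the known camera bias is allowed for. The top crop shows the round pot seated in its pocket. I grasp the square pot.

servo_tool --motion '[{"offset":[0.002,-0.015,0.05],"rot":[0,0,0]},{"offset":[0.002,-0.015,0.12],"rot":[0,0,0]},{"offset":[0.002,-0.015,0.18],"rot":[0,0,0]},{"offset":[0.002,-0.015,0.24],"rot":[0,0,0]},{"offset":[0.002,-0.015,0.29],"rot":[0,0,0]},{"offset":[0.002,-0.015,0.34],"rot":[0,0,0]},{"offset":[0.002,-0.015,0.372],"rot":[0,0,0]},{"offset":[0.002,-0.015,0.372],"rot":[0,0,0]},{"offset":[0.002,-0.015,0.372],"rot":[0,0,0]}]'

```text
time: 17.9
ee_pos: [582.2, -178.4, 59.4]
eef_rot: [-0.049, 0.973, 0.013, 0.227]
contact_force: [-0.0, 0.4, -0.6]
finger_gap: 63.6
grip_force: 0.0
```

servo_tool --motion '[{"offset":[0,0,0],"rot":[0,0,0]},{"offset":[0,0,0],"rot":[0,0,0]},{"offset":[0,0,0],"rot":[0,0,0]},{"offset":[0,0,0],"rot":[0,0,0]},{"offset":[0,0,0],"rot":[0,0,0]},{"offset":[0,0,0],"rot":[0,0,0]}]' --claw -1

```text
time: 18.5
ee_pos: [581.8, -178.8, 59.7]
eef_rot: [-0.048, 0.973, 0.013, 0.227]
contact_force: [-3.4, 0.5, 5.5]
finger_gap: 39.6
grip_force: 60.2
```

servo_tool --motion '[{"offset":[0,0,-0.05],"rot":[0,0,0]},{"offset":[0,0,-0.1],"rot":[0,0,0]},{"offset":[0,0,-0.2],"rot":[0,0,0]},{"offset":[0,0,-0.3],"rot":[0,0,0]},{"offset":[0,0,-0.45],"rot":[0,0,0]},{"offset":[0,0,-0.5],"rot":[0,0,0]},{"offset":[0,0,-0.5],"rot":[0,0,0]}]'

```text
time: 19.2
ee_pos: [516.0, -186.7, 196.0]
eef_rot: [-0.048, 0.972, 0.011, 0.229]
contact_force: [-0.1, 0.7, -1.3]
finger_gap: 39.0
grip_force: 61.5
```

```bash
python3 - <<'E'
from h import *
Rd=frame([0,0,-1],[-np.sin(.157),np.cos(.157),0])
print(monitor.state()["ee_pos"],rel([535,0,205],Rd),rel([567.8,146.3,200],Rd))
E
```

```text
[ 516.045 -186.714  196.04 ] (array([-0.125,  0.613,  0.029]), array([-0.004,  0.147, -0.018])) (array([-0.258,  1.087,  0.113]), array([-0.004,  0.147, -0.018]))
```

servo_tool --motion '[{"offset":[-0.03,0.05,-0.05],"rot":[0,0.05,0]},{"offset":[-0.07,0.15,-0.03],"rot":[-0.004,0.1,-0.01]},{"offset":[-0.1,0.3,0],"rot":[-0.004,0.147,-0.018]},{"offset":[-0.11,0.45,0.02],"rot":[-0.004,0.147,-0.018]},{"offset":[-0.13,0.6,0.03],"rot":[-0.004,0.147,-0.018]},{"offset":[-0.17,0.75,0.06],"rot":[-0.004,0.147,-0.018]},{"offset":[-0.21,0.9,0.08],"rot":[-0.004,0.147,-0.018]},{"offset":[-0.24,1,0.1],"rot":[-0.004,0.147,-0.018]},{"offset":[-0.24,1,0.1],"rot":[-0.004,0.147,-0.018]},{"offset":[-0.24,1,0.1],"rot":[-0.004,0.147,-0.018]},{"offset":[-0.24,1,0.1],"rot":[-0.004,0.147,-0.018]}]'

```text
time: 20.3
ee_pos: [562.6, 119.9, 198.3]
eef_rot: [-0.079, 0.997, 0.001, -0.003]
contact_force: [0.0, -0.6, -0.8]
finger_gap: 38.9
grip_force: 61.5
```

```bash
python3 - <<'E'
from h import *
Rd=frame([0,0,-1],[-np.sin(.157),np.cos(.157),0])
c=camera_model("wrist"); f=grab_frame("wrist"); s=monitor.state(); q=R.from_quat(s["eef_rot"]);p=s["ee_pos"]; print(p,s["finger_gap"])
for x,y in ((-20,-20),(20,-20),(20,20),(-20,20)): print(proj(c,p+q.apply([x,y,-30])))
print(proj(c,[567.8,146.3,35]))
g=cv2.cvtColor(f,cv2.COLOR_RGB2GRAY).astype(int)
print([(i,int(g[i,320])) for i in range(200,400,5)])
for z in (200,70,40): print(rel([567.8,146.3,z],Rd))
cv2.imwrite("pics/w8.png",np.clip(255*(f[:,:,::-1]/255.)**.6,0,255).astype(np.uint8))
E
```

```text
[562.778 119.599 198.591] 39.27435417461289
[268.537 385.872]
[263.639 294.251]
[372.636 294.329]
[368.225 385.961]
[346.788 238.162]
[(200, 232), (205, 232), (210, 232), (215, 233), (220, 233), (225, 233), (230, 142), (235, 151), (240, 153), (245, 108), (250, 109), (255, 88), (260, 99), (265, 110), (270, 167), (275, 23), (280, 20), (285, 37), (290, 42), (295, 40), (300, 41), (305, 31), (310, 26), (315, 26), (320, 28), (325, 24), (330, 26), (335, 27), (340, 28), (345, 28), (350, 28), (355, 26), (360, 24), (365, 27), (370, 28), (375, 23), (380, 61), (385, 60), (390, 62), (395, 60)]
(array([-0.03 ,  0.085, -0.005]), array([ 0.001, -0.001, -0.   ]))
(array([-0.032,  0.084,  0.429]), array([ 0.001, -0.001, -0.   ]))
(array([-0.033,  0.084,  0.529]), array([ 0.001, -0.001, -0.   ]))
```

View pics/w8.png

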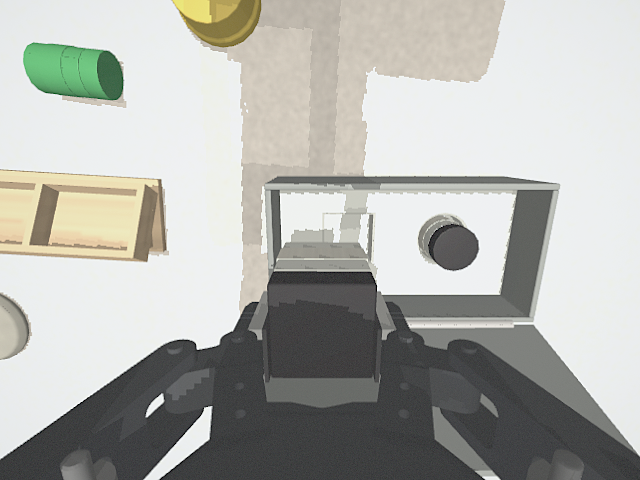

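The square cap face is about 3.5 mm towards tool +x (rows 285..378), which agrees with the rack measurement, so I shift by that. The round pot is seated at (452,243).

servo_tool --motion '[{"offset":[-0.04,0.05,0.05],"rot":[0.001,-0.001,0]},{"offset":[-0.042,0.084,0.1],"rot":[0.001,-0.001,0]},{"offset":[-0.042,0.084,0.18],"rot":[0.001,-0.001,0]},{"offset":[-0.042,0.084,0.26],"rot":[0.001,-0.001,0]},{"offset":[-0.042,0.084,0.33],"rot":[0.001,-0.001,0]},{"offset":[-0.042,0.084,0.38],"rot":[0.001,-0.001,0]},{"offset":[-0.042,0.084,0.41],"rot":[0.001,-0.001,0]},{"offset":[-0.042,0.084,0.42],"rot":[0.001,-0.001,0]},{"offset":[-0.042,0.084,0.42],"rot":[0.001,-0.001,0]}]'

```text
time: 21.25
ee_pos: [571.4, 147.1, 73.4]
eef_rot: [-0.078, 0.997, -0.0, 0.0]
contact_force: [0.6, -0.7, 0.5]
finger_gap: 39.1
grip_force: 61.5
```

servo_tool --motion '[{"offset":[0,0,0.015],"rot":[0,0,0]},{"offset":[0,0,0.03],"rot":[0,0,0]},{"offset":[0,0,0.045],"rot":[0,0,0]},{"offset":[0,0,0.055],"rot":[0,0,0]},{"offset":[0,0,0.055],"rot":[0,0,0]}]'

```text
time: 21.75
ee_pos: [570.9, 147.7, 56.4]
eef_rot: [-0.079, 0.997, -0.0, -0.0]
contact_force: [-0.5, -0.6, -1.4]
finger_gap: 39.1
grip_force: 61.5
```

Bottom is below the insert top with no contact. Continuing.

servo_tool --motion '[{"offset":[0,0,0.015],"rot":[0,0,0]},{"offset":[0,0,0.03],"rot":[0,0,0]},{"offset":[0,0,0.043],"rot":[0,0,0]},{"offset":[0,0,0.051],"rot":[0,0,0]},{"offset":[0,0,0.051],"rot":[0,0,0]}]'

```text
time: 22.25
ee_pos: [571.0, 147.6, 41.1]
eef_rot: [-0.079, 0.997, -0.0, -0.0]
contact_force: [-0.7, -0.2, -0.2]
finger_gap: 39.1
grip_force: 61.5
```

servo_tool --motion '[{"offset":[0,0,0.004],"rot":[0,0,0]},{"offset":[0,0,0.008],"rot":[0,0,0]},{"offset":[0,0,0.008],"rot":[0,0,0]}]'

```text
time: 22.55
ee_pos: [571.3, 147.7, 39.2]
eef_rot: [-0.079, 0.997, -0.0, 0.0]
contact_force: [0.6, 0.1, -0.7]
finger_gap: 39.1
grip_force: 61.5
```

servo_tool --motion '[{"offset":[0,0,0.003],"rot":[0,0,0]},{"offset":[0,0,0.006],"rot":[0,0,0]},{"offset":[0,0,0.006],"rot":[0,0,0]}]'

```text
time: 22.85
ee_pos: [571.2, 147.6, 37.3]
eef_rot: [-0.079, 0.997, -0.0, -0.0]
contact_force: [0.5, 0.0, -0.8]
finger_gap: 39.0
grip_force: 61.5
```

servo_tool --motion '[{"offset":[0,0,0.003],"rot":[0,0,0]},{"offset":[0,0,0.006],"rot":[0,0,0]},{"offset":[0,0,0.006],"rot":[0,0,0]}]'

```text
time: 23.15
ee_pos: [571.6, 147.7, 36.7]
eef_rot: [-0.079, 0.997, -0.0, 0.0]
contact_force: [-2.4, 0.1, 9.9]
finger_gap: 39.2
grip_force: 62.9
```

servo_tool --motion '[{"offset":[0,0,0],"rot":[0,0,0]},{"offset":[0,0,0],"rot":[0,0,0]},{"offset":[0,0,0],"rot":[0,0,0]},{"offset":[0,0,0],"rot":[0,0,0]},{"offset":[0,0,-0.05],"rot":[0,0,0]},{"offset":[0,0,-0.12],"rot":[0,0,0]},{"offset":[0,0,-0.2],"rot":[0,0,0]},{"offset":[0,0,-0.3],"rot":[0,0,0]},{"offset":[0,0,-0.45],"rot":[0,0,0]},{"offset":[0,0,-0.6],"rot":[0,0,0]},{"offset":[0.1,-0.1,-0.6],"rot":[0,0,0]},{"offset":[0.15,-0.25,-0.6],"rot":[0,0,0]},{"offset":[0.15,-0.4,-0.6],"rot":[0,0,0]},{"offset":[0.15,-0.6,-0.6],"rot":[0,0,0]},{"offset":[0.15,-0.8,-0.6],"rot":[0,0,0]},{"offset":[0.15,-0.8,-0.6],"rot":[0,0,0]}]' --claw 0.3

```text
time: 24.75
ee_pos: [565.2, -100.6, 215.8]
eef_rot: [-0.077, 0.997, -0.001, 0.001]
contact_force: [0.1, 0.4, 0.9]
finger_gap: 55.4
grip_force: 0.0
```

```bash
python3 - <<'E'
from h import *
t=grab_frame("top");s=grab_frame("side")
a=cv2.resize(t[190:325,130:310],(800,600))[:,:,::-1]
a=cv2.resize(a,(400,300)); b=cv2.resize(s[220:400,230:390],(400,450))[:,:,::-1]; w=cv2.resize(t[130:370,130:530],(400,240))[:,:,::-1]
o=np.zeros((560,800,3),np.uint8);o[:300,:400]=a;o[:450,400:]=b;o[300:540,:400]=w
cv2.imwrite("pics/fin.png",np.clip(255*(o/255.)**.6,0,255).astype(np.uint8))
# cap heights: dark blobs in top & side
st=monitor.state();print(st["ee_pos"],st["finger_gap"],st["contact_force"])
for n,X in(("r",[553.8,234.5,69]),("s",[568,146.3,69])): print(n,proj("top",X),proj("side",X))
E
```

```text
[565.061 -99.547 215.576] 55.8248750485223 [-0.305  0.887 -0.196]
r [189.771 262.753] [294.154 325.475]
s [239.271 255.284] [302.123 285.978]
```

View pics/fin.png

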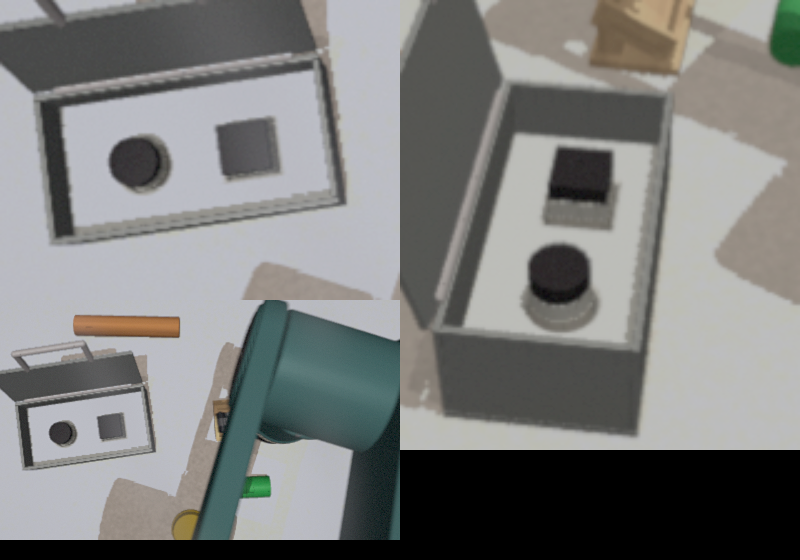

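The final view shows both pots upright in their pockets. In the side view the cap faces are at (303,285) and (294,325), against (302,286) and (294,325) predicted for fully seated. The lid is open and the robot is clear.

```bash
python3 -c "
from bench import manip
print(manip.close_job())"
```

```text
the job is handed in; nothing more can be done
None
```

I handed the job in at about 25 s: the lid rests open on its stop, both pots are fully down in their own pockets cap up, and I did not touch the tin, rolling pin, tub, medallion or green look-alike.

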